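# Open the tester candle in the bracing block and hold its lid over the mouth

## Robot

A 7-joint arm with a two-finger parallel gripper is mounted at the origin on a cart in front of the work surface, level with it; the furniture and walls round the work are solid. World frame = base frame: x ahead of the robot, y to its left, z up, the work surface at z = 0. Lengths are in mm, angles in rad, forces in N, time in s.
With the tool pointing down it reaches from about 425 to 825 mm from the base axis. Payload 3.6 kg.
Tool frame: the origin (TCP) lies on the centre line of the jaws, within the pads' length; the fingertips stand 25 mm ahead of it and the grasp point (between the pads) lies 6 mm ahead of it (tip_extent is the distance from the TCP to the fingertips, in mm); x points along the fingers, z is the direction in which the jaws open and shut, and the axes are right-handed (so a half turn about x gives the same grasp; the last joint's range is limited). The gripper opens to 93 mm and grips with 3 to 60 N. Pads are 15 mm wide; open, the fingers measure 128 mm over their backs; the gripper's body (75 mm by 188 mm) begins 65 mm behind the grasp point.
Start: joints at [-1.155, 0.615, -0.013, 1.423, 0.008, 1.103, -0.04], TCP at [278.471, 587.297, 243.64] pointing down, gripper open.
Joint ranges: [-3.12, 3.12], [-0.3, 2.06], [-1.34, 1.32], [0.26, 2.42], [-1.36, 4.5], [0.01, 1.98], [-2.84, 2.84]. Speed limits (rad/s): [2.79, 2.79, 3.14, 3.14, 3.14, 3.14, 3.14].

## Interface

Orientations are given as a unit quaternion [w, x, y, z].
In Python, from rig import state, grab_frame, camera_params, close_job, tip_extent gives the robot as it stands.
- The arm moves only by the tool jog_arm, never from a script. Its argument "targets" is a list of rows, each a list of 5 numbers: the shift along the tool's x, y, z in units of 25 mm (1.0 is 25 mm), then the turn about the tool's x in units of 6 degrees (1.0 is 6 degrees), then the closure, from 0 (fully open) to 1 (shut). A call has exactly 10 rows; each row is the pose to reach, as a shift and turn from the pose commanded when the call began, along the tool's axes at that moment; what a row does not reach only later rows make up. A row lasts 1/10 s, in which the tool goes at most 50 mm and 8.59 degrees, less where a joint would pass 70% of its speed; a pose out of reach is approached as far as the arm can. A call with a gripper value outside its range is refused whole. The fingers move at their own pace and stop on an object; "newtons" is the grip in N (left out, the last holds). Time passes only in rows, so rows that repeat a pose let the fingers close, or fill a call up. It gives the time, the measured TCP pose, the force and the opening at its end, in the units of the state.
- state(): the state, without advancing time (a new reading comes with each control period).
- grab_frame(name): name is "side" or "top"; returns the picture (420x560x3 uint8, blue, green, red); there is no depth.
- camera_params(name): a dict with "fx", "fy", "cx", "cy" (pixels), "dist" ([k1, k2, p1, p2, k3] as OpenCV has them; the pictures are not rectified), "xyz" and "orientation" of the camera in the world. Camera axes: x right, y down, z forward; pixel columns grow to the right and rows downward; lengths in mm; the calibration is good to about 2 mm. A picture is of the moment at which its call begins. camera_params takes no time and is no camera call.
- close_job(): hands the job in, once; it reports no verdict.
The state is a dict: "t": time; "joint_pos": joint angles; "joint_velocities": joint speeds; "effort": joint torques, N m; "position": TCP position; "orientation": TCP orientation; "contact_force": force on the tool from outside, world axes, zero at the start; "wrist_torque": the same for the moment, N m; "grip_width": opening from 0.0 (shut) to 1.0 (fully open).
Only numpy, scipy, OpenCV 4.12 (cv2) and the standard library are available. Lean on these libraries where they do the work, as an engineer would, in place of code of your own. Each camera call takes 0.05 s, during which the arm holds its last target. There are 200 camera calls.

## Task

Open the tester candle for a customer to smell: stand the closed hexagonal amber jar with the black lid fully home and upright in the six-sided well of the wooden block, so that the block braces it. Then twist the tight lid anticlockwise, stop as soon as its threads let go, before its lugs run into the next thread, and lift it straight off. Finish while still holding the lid level and centred just above the open mouth, about 2 cm clear of the rim, with the jar still home in the block; leave the other things on the dresser where they are.

Things in the scene. Friction and masses are not known exactly. Their poses are not given: they have to be found in the camera images.
- jar_mid (a point): Centre of the closed candle jar: amber glass, 85 mm tall with lid, 0.25 to 0.4 kg. Hexagonal body 52 mm across flats (59 over corners) up to 56 mm, foot bevelled 3.5 mm; flats face 0, 60, 120.. degrees from its x axis; z up. This point is 42.5 mm above its underside. May be carried by the closed lid or by two flats; its lowest 20 mm go into the well.
- mouth (a point): Centre of the jar's rim (42 mm wide neck), 80 mm above the jar's underside, same axes as the jar. The neck has three sloping thread ledges; the lid's lugs hook under them. The lid covers the mouth while closed; its skirt must rise 14 mm to clear the rim.
- lid_mid (a point): Centre of the lid: black, fluted, round, 60 mm wide, 19 mm tall (9.5 mm above and below this point). Closed, this point is 4.5 mm below the rim and the skirt ends 66 mm above the jar's underside; the jar below is no wider than the lid. A sprung liner makes it tight: 0.2 to 0.5 Nm to turn; an unbraced jar turns with it. Pulled up on its threads it lifts the jar.
- lid_dot (a point): Point on the lid's side, 30 mm from its axis along its x axis, by the brass dot on its top; shows the turn. It starts 0 to 6 degrees anticlockwise of the jar's x axis. Turned anticlockwise from above, relative to the jar, the lid rises 2 mm; it is free 56 degrees from the jar's x axis and can be lifted from 60 to 90. At 98 the lugs run into the next thread (to be avoided).
- well (a point): Floor centre of the well in the bracing block: fixed wooden hexagon, 92 mm across flats (103 over corners), 28 mm high. The well is hexagonal, 55.5 mm across flats, 20 mm deep, cork floor 8 mm above the table. z up; its walls face 0, 60, 120.. degrees from its x axis, so the jar fits at every 60 degrees; it can turn 6 degrees either way before it binds.
- open_candle: Bystander: round amber candle jar without a lid, 57 mm wide and 78 mm tall, origin at its underside. To be left alone.
- bell: Bystander: brass counter bell, 71 mm wide, 62 mm tall, origin at its underside. To be left alone.
- jade_point: Bystander: green faceted stone point, 36 x 32 mm, 69 mm tall, origin at its underside. To be left alone.
- salve_tin: Bystander: flat round tin with a green lid, 53 mm wide, 22 mm tall, origin at its underside. To be left alone.
Things that resemble listed ones, but are neither listed nor needed, are in the scene too. Leave any pink look-alike of the part that bears lid_mid alone.

How it is judged (in metres and radians):
On the way, in this order (a step that is already met when the one before it is completed fails the run):
1. the closed jar stands home and upright in the block's well (z of jar_mid in the frame of well below 0.0455 m and horizontal distance between jar_mid and well below 0.005 m and angle between jar_mid's own z axis and vertical below 0.06 rad and z of lid_mid in the frame of mouth below 0 m and horizontal distance between lid_mid and mouth below 0.005 m and x of lid_dot in the frame of mouth above 0.024 m), for 0.2 s.
2. the lid is turned past its threads while the block braces the jar (z of jar_mid in the frame of well below 0.0465 m and horizontal distance between jar_mid and well below 0.005 m and horizontal distance between lid_mid and mouth below 0.01 m and x of lid_dot in the frame of mouth below 0.0185 m), for 0.1 s.
At the end, for the whole second after the job is handed in: The jar stands home in the well (within 3 mm of the floor, 5 mm of centre, tilt under 3.4 degrees); the lid, turned off its threads, is held in the fingers, still, level within 8.6 degrees, its centre within 12 mm of the mouth's axis and its skirt 5 to 40 mm above the rim, touching the jar nowhere (z of jar_mid in the frame of well below 0.0455 m and horizontal distance between jar_mid and well below 0.005 m and angle between jar_mid's own z axis and vertical below 0.06 rad and z of lid_mid in the frame of mouth between 0.0145 and 0.0495 m and horizontal distance between lid_mid and mouth below 0.012 m and angle between lid_mid's own z axis and vertical below 0.15 rad and contact force between the fingers and lid above 1 N and contact force between jar and lid below 0.1 N and linear speed of lid below 0.02 m/s); the arm keeps its last pose, push and grip.
It fails at once if the lid, still down on the neck, is turned on into the next thread (over 95 degrees) (horizontal distance between lid_mid and mouth below 0.006 m and z of lid_mid in the frame of mouth below 0.003 m and x of lid_dot in the frame of mouth below -0.0026 m).
It fails at once if the jar is tipped over (angle between jar_mid's own z axis and vertical above 0.5 rad).
It fails at once if a bystander is disturbed (distance of any of open_candle, bell, jade_point, salve_tin from where it was at the start of the episode above 0.015 m).
It also fails if it takes over 48 s, if anything falls off the work surface, if the arm or the gripper's body presses on something with over 40 N, if the wrist force passes 120 N, or if a joint passes its speed limit or range.

## Working session

There is one attempt and no reset: what is moved stays moved. The work goes in short steps, Python scripts to look and compute and a tool call to move; the robot and the scene stay as the last step left them, time stands still between calls to the robot, and variables do not carry over. Pictures are saved under pics/ and viewed, about 8 in all and at most 12, crops included, and the job is handed in when it is done.

Besides the shell and the picture viewer there is one more tool, called after ">>>" as a command line: name --pt "numbers of a row" for each row, then --argument value for the rest. jog_arm: Moves the arm, as the interface text tells. Its arguments: {"type":"object","properties":{"targets":{"type":"array"},"newtons":{"type":"number"}},"required":["targets"]}

```bash
mkdir -p pics; ls; python3 - <<'E'
from rig import *
import cv2
print(state()); 
for n in("side","top"):
    print(camera_params(n)); cv2.imwrite(f"pics/{n}0.png",grab_frame(n))
print(tip_extent)
E
```

```text
pics
{'t': 0.0, 'joint_pos': array([-1.15446473,  0.61589804, -0.01261529,  1.42490432,  0.00807756,
        1.10339754, -0.04040875]), 'joint_velocities': array([-9.59291108e-04,  9.66763979e-05,  8.91303952e-04, -7.85312046e-04,
        1.90558244e-03,  2.75711092e-04, -1.88558198e-04]), 'effort': array([ 1.65133670e-04, -4.58945775e+01,  2.08488372e-01, -1.65742475e+01,
       -6.12728088e-02,  2.04813725e-02,  2.23155525e-04]), 'position': array([278.19662865, 586.64515789, 242.493046  ]), 'orientation': array([ 0.59682907, -0.37849052,  0.59835084,  0.37751324]), 'contact_force': array([ 0.36138485,  0.69898973, -0.0776844 ]), 'wrist_torque': array([-0.04399363,  0.02413886, -0.01323672]), 'grip_width': 0.9981246779386542}
{'fx': 446.6790106300306, 'fy': 446.6790106300306, 'cx': 278.94608176471263, 'cy': 213.45380072843787, 'dist': array([0.05179361, 0.        , 0.        , 0.        , 0.        ]), 'xyz': array([477.46214243, 869.4192909 , 504.77186663]), 'orientation': array([ 0.0199302 , -0.01445499,  0.86069897, -0.50851855])}
{'fx': 473.2358656942842, 'fy': 473.2358656942842, 'cx': 281.73290378359417, 'cy': 216.15359090883285, 'dist': array([-0.1120515,  0.       ,  0.       ,  0.       ,  0.       ]), 'xyz': array([315.36252762,  97.42338117, 997.51198375]), 'orientation': array([ 0.0653802 , -0.69537639,  0.71250017, -0.06723559])}
25.0
```

View pics/top0.png

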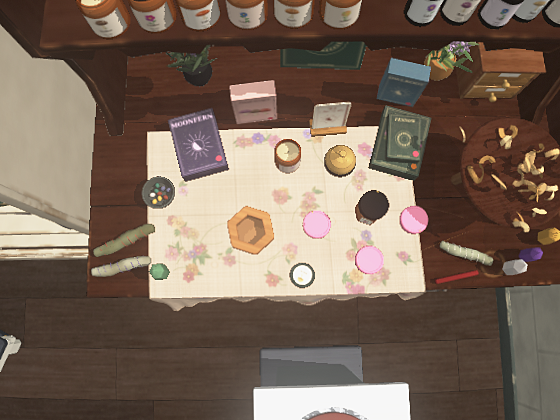

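View pics/side0.png

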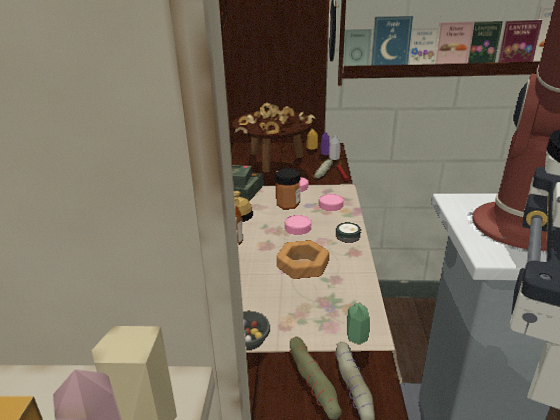

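The top view shows the wooden block at about (250,230) and the black-lidded jar at (373,205), with pink lids around it at (317,224), (369,260) and (414,219). The side view shows the jar at (288,188) and the block at (303,259). I'll enlarge both.

```bash
cat > h.py <<'E'
import numpy as np, cv2
from scipy.spatial.transform import Rotation as R
from rig import *
def cam(n):
    c=camera_params(n); K=np.array([[c['fx'],0,c['cx']],[0,c['fy'],c['cy']],[0,0,1]])
    w,x,y,z=c['orientation']; return K,np.array(c['dist']),R.from_quat([x,y,z,w]).as_matrix(),np.array(c['xyz'])
def onplane(n,px,z):
    K,d,M,t=cam(n); u=cv2.undistortPoints(np.array(px,float).reshape(-1,1,2),K,d).reshape(-1,2)
    r=np.c_[u,np.ones(len(u))]@M.T; return t+r*((z-t[2])/r[:,2])[:,None]
def proj(n,P):
    K,d,M,t=cam(n); P=np.atleast_2d(np.array(P,float))
    return cv2.projectPoints(P,cv2.Rodrigues(M.T)[0],-M.T@t,K,d)[0].reshape(-1,2)
def rot():
    w,x,y,z=state()['orientation']; return R.from_quat([x,y,z,w]).as_matrix()
E
python3 - <<'E'
from h import *
t=cv2.imread('pics/top0.png'); s=cv2.imread('pics/side0.png')
f=lambda im,x,y,w,h,k: cv2.resize(im[y:y+h,x:x+w],None,fx=k,fy=k,interpolation=cv2.INTER_CUBIC)
a=f(t,220,200,65,65,6); b=f(t,340,175,65,65,6); c=f(s,265,160,65,65,3); d=f(s,265,225,65,65,3)
cv2.imwrite('pics/c0.png',np.vstack([np.hstack([a,b]),np.hstack([c,d,np.zeros((195,390,3),np.uint8)])]))
print(rot().round(3))
print(onplane('top',[[250,230]],28),onplane('top',[[373,205]],85))
E
```

```text
[[-0.001 -0.904  0.428]
 [-0.002  0.428  0.904]
 [-1.    -0.    -0.002]]
[[471.94857811 159.14389471  28.        ]] [[506.84119582 -88.33513105  85.        ]]
```

View pics/c0.png

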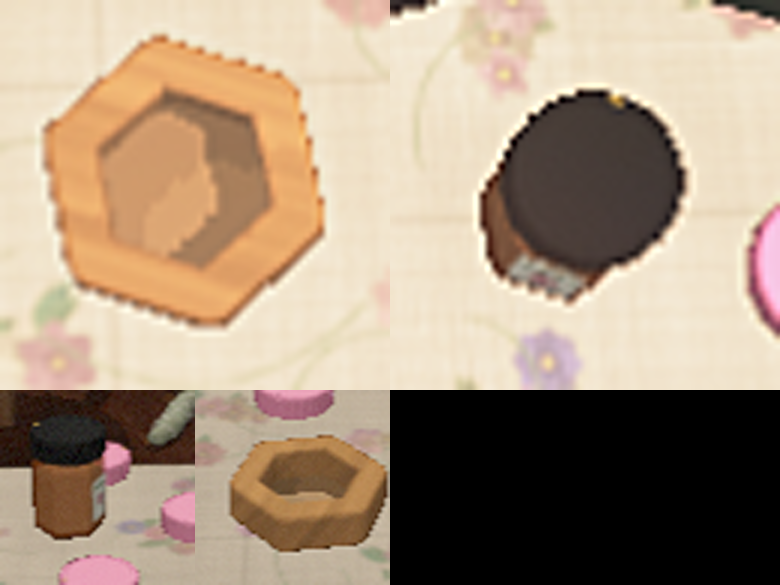

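The crops show the block's hexagonal rim and well clearly. The lid top is centred near top pixel (374,205), and its brass dot is at about (378,191.5), so the lid's x axis points roughly towards world +x. Next I'll fit silhouette models.

```bash
cat > fit.py <<'E'
from h import *
from scipy.optimize import minimize
def hexa(x,y,z,af,yaw): 
    a=yaw+np.pi/6+np.arange(6)*np.pi/3; r=af/np.sqrt(3); return np.c_[x+r*np.cos(a),y+r*np.sin(a),0*a+z]
def circ(x,y,z,r):
    a=np.linspace(0,2*np.pi,60); return np.c_[x+r*np.cos(a),y+r*np.sin(a),0*a+z]
S=8
def sil(n,P,roi):
    x0,y0,w,h=roi; q=((proj(n,P)-[x0,y0]+.5)*S).astype(np.float32)
    m=np.zeros((h*S,w*S),np.uint8); cv2.fillConvexPoly(m,np.round(cv2.convexHull(q)*16).astype(int),1,shift=4); return m
def mask(im,roi,f,seed):
    x0,y0,w,h=roi; c=im[y0:y0+h,x0:x0+w]; big=cv2.resize(c,None,fx=S,fy=S,interpolation=cv2.INTER_LINEAR)
    m=f(big,cv2.cvtColor(big,cv2.COLOR_BGR2HSV)).astype(np.uint8); m=cv2.morphologyEx(m,cv2.MORPH_OPEN,np.ones((9,9)))
    _,l=cv2.connectedComponents(m); m=(l==l[(seed[1]-y0)*S,(seed[0]-x0)*S]).astype(np.uint8)
    c,_=cv2.findContours(m,cv2.RETR_EXTERNAL,cv2.CHAIN_APPROX_NONE); return cv2.drawContours(m,c,-1,1,-1)
def run(cost,p0):
    best=None
    for a in np.radians([-25,-10,5,20]):
        r=minimize(cost,[p0[0],p0[1],p0[2]+a],method='Nelder-Mead',options=dict(initial_simplex=[[p0[0],p0[1],p0[2]+a],[p0[0]+4,p0[1],p0[2]+a],[p0[0],p0[1]+4,p0[2]+a],[p0[0],p0[1],p0[2]+a+.15]],xatol=.02,fatol=1e-5))
        if best is None or r.fun<best.fun: best=r
    return best
iou=lambda a,b: 1-(a&b).sum()/max(1,(a|b).sum())
E
python3 - <<'E'
from fit import *
top=cv2.imread('pics/top0.png'); side=cv2.imread('pics/side0.png')
sat=lambda b,h:(h[...,1]>95)
rb=(220,198,65,66); mb=mask(top,rb,sat,(230,230))
rs=(265,230,75,55); ms=mask(side,rs,sat,(300,270))
blk=lambda p:np.r_[hexa(p[0],p[1],28,92,p[2]),hexa(p[0],p[1],0,92,p[2])]
for nm,c in dict(top=lambda p:iou(mb,sil('top',blk(p),rb)),side=lambda p:iou(ms,sil('side',blk(p),rs)),both=lambda p:iou(mb,sil('top',blk(p),rb))+iou(ms,sil('side',blk(p),rs))).items():
    r=run(c,[472,159,0]); print('block',nm,r.x[:2],np.degrees(r.x[2])%60,r.fun)
rj=(345,180,50,50); dark=lambda b,h:(h[...,2]<150)
mj=mask(top,rj,dark,(374,205)); ml=mask(top,rj,lambda b,h:(h[...,2]<85)&(h[...,1]<110),(374,205))
lid=lambda p:np.r_[circ(p[0],p[1],85,30),circ(p[0],p[1],66,30)]
body=lambda p:np.r_[hexa(p[0],p[1],56,52,p[2]),hexa(p[0],p[1],3.5,52,p[2]),hexa(p[0],p[1],0,45,p[2])]
cl=lambda p:iou(ml,sil('top',lid(p),rj))
cj=lambda p:iou(mj,sil('top',lid(p),rj)|sil('top',body(p),rj))
for nm,c in dict(lid=cl,jar=cj).items():
    r=run(c,[507,-88,0]); print(nm,r.x[:2],np.degrees(r.x[2])%60,r.fun)
rt=(268,160,40,55); mt=mask(side,rt,lambda b,h:(h[...,2]<95)|((h[...,1]>125)&(h[...,0]<20)),(287,195))
d=onplane('top',[[377.8,191.6]],85)[0]; v=d[:2]-r.x[:2]; print('dot',d,np.hypot(*v),np.degrees(np.arctan2(v[1],v[0])))
o=[]
for n,im,x0,y0,w,h in(('top',top,215,170,190,100),('side',side,250,155,110,130)):
    k=4; c=cv2.resize(im[y0:y0+h,x0:x0+w],None,fx=k,fy=k)
    b=run(lambda p:iou(mb,sil('top',blk(p),rb)),[472,159,0]).x
    for P in(hexa(*b[:2],28,92,b[2]),hexa(*b[:2],28,55.5,b[2]),hexa(*r.x[:2],56,52,r.x[2]),hexa(*r.x[:2],2,52,r.x[2]),circ(*r.x[:2],85,30)):
        cv2.polylines(c,[np.int32((proj(n,P)-[x0,y0]+.5)*k)],True,(0,255,0),1)
    o.append(c)
h=max(i.shape[0] for i in o)
im=np.hstack([cv2.copyMakeBorder(i,0,h-i.shape[0],0,0,0) for i in o]); cv2.imwrite('pics/c1.png',cv2.resize(im,None,fx=800/im.shape[1],fy=800/im.shape[1]))
E
```

```text
block top [474.12356431 159.14305   ] 38.56926713115078 0.05400631590215699
block side [473.71736101 154.76075898] 47.58906299036228 0.09406922324363864
block both [474.40973192 158.70910057] 43.37594146702642 0.1637770195642524
lid [510.80098525 -90.01113927] 33.80820032212252 0.12986089958371405
jar [508.95743153 -90.09976786] 38.82709099841215 0.12527130723087176
dot [533.88955908 -99.6779528   85.        ] 26.708661723793337 -21.01529656780948Traceback (most recent call last):
  File "<stdin>", line 22, in <module>
  File "fit.py", line 19, in run
    r=minimize(cost,[p0[0],p0[1],p0[2]+a],method='Nelder-Mead',options=dict(initial_simplex=[[p0[0],p0[1],p0[2]+a],[p0[0]+4,p0[1],p0[2]+a],[p0[0],p0[1]+4,p0[2]+a],[p0[0],p0[1],p0[2]+a+.15]],xatol=.02,fatol=1e-5))
    res = _minimize_neldermead(fun, x0, args, callback, bounds=bounds,
                               **options)
    fxr = func(xr)
    fx = function(np.copy(x), *(wrapper_args + args))
  File "<stdin>", line 22, in <lambda>
  File "fit.py", line 9, in sil
    x0,y0,w,h=roi; q=((proj(n,P)-[x0,y0]+.5)*S).astype(np.float32)
                       ~~~~^^^^^
  File "h.py", line 11, in proj
    K,d,M,t=cam(n); P=np.atleast_2d(np.array(P,float))
            ~~~^^^
  File "h.py", line 5, in cam
    c=camera_params(n); K=np.array([[c['fx'],0,c['cx']],[0,c['fy'],c['cy']],[0,0,1]])
ValueError: time passes only in moves, steps and waits
```

```bash
sed -i 's/^def cam(n):/import functools\n@functools.cache\ndef cam(n):/' h.py
cat > a.py <<'E'
from fit import *
top=cv2.imread('pics/top0.png'); side=cv2.imread('pics/side0.png')
rb=(215,195,75,75); mb=mask(top,rb,lambda b,h:(h[...,1]>75),(230,230))
rs=(260,230,80,60); ms=mask(side,rs,lambda b,h:(h[...,1]>75),(300,270))
blk=lambda p:np.r_[hexa(p[0],p[1],28,92,p[2]),hexa(p[0],p[1],0,92,p[2])]
b=run(lambda p:iou(mb,sil('top',blk(p),rb)),[474,159,0]); print('block',b.x[:2],np.degrees(b.x[2])%60,b.fun)
b2=run(lambda p:iou(ms,sil('side',blk(p),rs)),[474,159,0]); print('block',b2.x[:2],np.degrees(b2.x[2])%60,b2.fun)
rj=(345,180,50,50); mj=mask(top,rj,lambda b,h:(h[...,2]<195)|(h[...,1]>75),(374,205))
lid=lambda p:np.r_[circ(p[0],p[1],85,30),circ(p[0],p[1],66,30)]
body=lambda p:np.r_[hexa(p[0],p[1],56,52,p[2]),hexa(p[0],p[1],3.5,52,p[2]),hexa(p[0],p[1],0,45,p[2])]
r=run(lambda p:iou(mj,sil('top',lid(p),rj)|sil('top',body(p),rj)),[507,-88,0]); print('jar',r.x[:2],np.degrees(r.x[2])%60,r.fun)
d=onplane('top',[[377.5,191.3]],85)[0]; v=d[:2]-r.x[:2]; print('dot',d,np.hypot(*v),np.degrees(np.arctan2(v[1],v[0])))
o=[]
for n,im,x0,y0,w,h in(('top',top,215,170,190,100),('side',side,250,155,110,130)):
    k=4; c=cv2.resize(im[y0:y0+h,x0:x0+w],None,fx=k,fy=k)
    for P in(hexa(*b.x[:2],28,92,b.x[2]),hexa(*b.x[:2],28,55.5,b.x[2]),hexa(*r.x[:2],56,52,r.x[2]),hexa(*r.x[:2],2,52,r.x[2]),circ(*r.x[:2],85,30)):
        cv2.polylines(c,[np.int32((proj(n,P)-[x0,y0]+.5)*k)],True,(0,255,0),1)
    for m,roi,nn in((mb,rb,'top'),(mj,rj,'top'),(ms,rs,'side')):
        if nn==n:
            for q in cv2.findContours(m,cv2.RETR_EXTERNAL,cv2.CHAIN_APPROX_NONE)[0]:
                cv2.polylines(c,[np.int32((q/S+[roi[0]-x0,roi[1]-y0])*k)],True,(255,0,0),1)
    o.append(c)
h=max(i.shape[0] for i in o)
im=np.hstack([cv2.copyMakeBorder(i,0,h-i.shape[0],0,0,0) for i in o]); cv2.imwrite('pics/c1.png',cv2.resize(im,None,fx=800/im.shape[1],fy=800/im.shape[1]))
E
python3 a.py
```

```text
block [474.39381627 159.0277475 ] 40.44038290515146 0.03293490565196855
block [473.72115882 154.96076055] 46.48346161105895 0.0785590621072706
jar [509.18021711 -90.21370007] 40.44104614804048 0.036587655079438175
dot [534.51691073 -99.11440303  85.        ] 26.854618905468588 -19.3562191971529
```

View pics/c1.png

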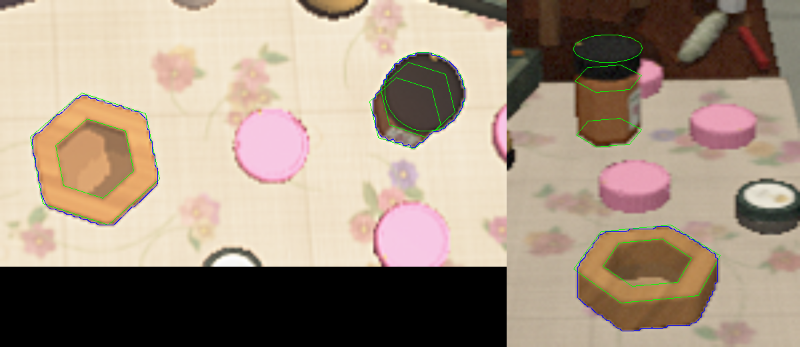

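The overlay matches in both views. The block is at (474.4,159.0) and the jar at (509.2,-90.2), both with yaw about 40.4° mod 60. The dot bearing of -19.4° puts the jar's x axis at about -20°. I'll move over the jar with the jaw yaw near -20°.

>>> jog_arm --pt "0.18 -1.4 -1.44 1 0" --pt "0.35 -2.8 -2.87 2 0" --pt "0.53 -4.2 -4.3 3 0" --pt "0.7 -5.6 -5.74 4 0" --pt "0.88 -7.0 -7.2 5 0" --pt "1.05 -8.4 -8.6 6 0" --pt "1.23 -9.8 -10.05 7 0" --pt "1.4 -11.2 -11.5 8 0" --pt "1.58 -12.6 -12.9 9 0" --pt "1.75 -13.96 -14.36 10 0" --newtons 30

```text
t: 1.1
position: [439.5, 114.1, 200.0]
orientation: [0.707, -0.027, 0.707, 0.027]
contact_force: [1.3, -0.0, 0.2]
grip_width: 1.001
```

```bash
cat > go.py <<'E'
import sys; from h import *
def go(x,y,z,yaw):
    s=state(); M=rot(); d=M.T@(np.array([x,y,z])-s['position'])
    yw=np.degrees(np.arctan2(M[1,2],M[0,2]))
    print('t',s['t'],'pos',s['position'].round(1),'yaw',yw.round(2),'tilt',M[2].round(3),'q',s['joint_pos'].round(2),'F',s['contact_force'].round(1),'T',s['wrist_torque'].round(2),'g',round(s['grip_width']*93,1))
    print('units',(d/25).round(3),'turn',round(-((yaw-yw+90)%180-90)/6,3))
if __name__=='__main__': go(*map(float,sys.argv[1:]))
E
python3 go.py 509.2 -90.2 150 -20
```

```text
t 1.1 pos [439.5 114.1 200. ] yaw 4.41 tilt [-1.  0.  0.] q [-0.53  0.39  0.31  2.03 -0.17  0.75 -0.04] F [ 1.3 -0.   0.2] T [-0.01 -0.01  0.01] g 93.1
units [ 1.998 -8.362  2.15 ] turn 4.068
```

>>> jog_arm --pt "0.2 -1.4 0.36 0.7 0" --pt "0.4 -2.8 0.72 1.4 0" --pt "0.6 -4.2 1.08 2.1 0" --pt "0.8 -5.6 1.43 2.8 0" --pt "1 -7 1.8 3.4 0" --pt "1.2 -8.36 2.15 4.07 0" --pt "1.5 -8.36 2.15 4.07 0" --pt "2 -8.36 2.15 4.07 0" --pt "2 -8.36 2.15 4.07 0" --pt "2 -8.36 2.15 4.07 0"

```text
t: 2.1
position: [509.1, -86.4, 149.5]
orientation: [0.696, 0.121, 0.697, -0.12]
contact_force: [-0.6, -0.4, 1.0]
grip_width: 0.996
```

```bash
python3 go.py 509.2 -90.2 81 -20; python3 -c "
from h import *
cv2.imwrite('pics/s2.png',np.hstack([cv2.resize(grab_frame(n)[a:a+140,b:b+133],None,fx=3,fy=3) for n,a,b in(('top',140,310),('side',110,230))]))"
```

```text
t 2.1 pos [509.1 -86.4 149.5] yaw -19.63 tilt [-1.     0.001 -0.002] q [-0.13  0.56  0.38  1.93 -0.31  0.72  0.09] F [-0.6 -0.4  1. ] T [-0.06  0.06  0.  ] g 92.6
units [ 2.741 -0.145  0.062] turn 0.061
```

View pics/s2.png

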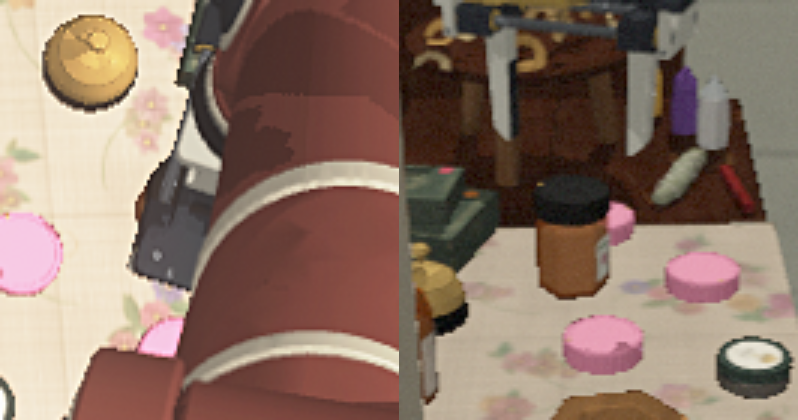

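The side view shows the fingers on either side of the black lid, which is at crop position (573,200). I'll descend partway and check the position.

>>> jog_arm --pt "0.4 0 0 0 0" --pt "0.8 0 0 0 0" --pt "1.1 0 0 0 0" --pt "1.1 0 0 0 0" --pt "1.1 0 0 0 0" --pt "1.1 0 0 0 0" --pt "1.1 0 0 0 0" --pt "1.1 0 0 0 0" --pt "1.1 0 0 0 0" --pt "1.1 0 0 0 0"

```text
t: 3.2
position: [509.7, -88.1, 122.7]
orientation: [0.697, 0.121, 0.697, -0.121]
contact_force: [0.3, -0.0, 0.2]
grip_width: 1.001
```

```bash
python3 go.py 509.2 -90.2 80.5 -20
```

```text
t 3.2 pos [509.7 -88.1 122.7] yaw -19.79 tilt [-1.  0.  0.] q [-0.11  0.6   0.36  1.95 -0.33  0.65  0.12] F [ 0.3 -0.   0.2] T [-0.18  0.12  0.  ] g 93.1
units [ 1.69  -0.086  0.008] turn 0.036
```

>>> jog_arm --pt "0.5 -0.09 0 0 0" --pt "1.0 -0.09 0 0 0" --pt "1.4 -0.09 0 0 0" --pt "1.69 -0.09 0 0 0" --pt "1.69 -0.09 0 0 0" --pt "1.69 -0.09 0 0 0" --pt "1.69 -0.09 0 0 0" --pt "1.69 -0.09 0 0 0.6" --pt "1.69 -0.09 0 0 0.6" --pt "1.69 -0.09 0 0 0.6" --newtons 35

```text
t: 4.2
position: [509.1, -90.2, 80.6]
orientation: [0.697, 0.121, 0.696, -0.121]
contact_force: [-0.0, 0.3, -1.3]
grip_width: 0.788
```

```bash
python3 go.py 509.2 -90.2 80.5 -20
```

```text
t 4.2 pos [509.1 -90.2  80.6] yaw -19.78 tilt [-1.  0.  0.] q [-0.07  0.66  0.32  1.98 -0.37  0.55  0.15] F [-0.   0.3 -1.3] T [-0.04  0.11  0.  ] g 73.3
units [0.005 0.003 0.005] turn 0.036
```

>>> jog_arm --pt "0 0 0 0 0.6" --pt "0 0 0 0 0.6" --pt "0 0 0 0 0.6" --pt "0 0 0 0 0.6" --pt "0 0 0 0 0.6" --pt "0 0 0 0 0.6" --pt "0 0 0 0 0.6" --pt "-0.1 0 0 0 0.6" --pt "-0.3 0 0 0 0.6" --pt "-0.5 0 0 0 0.6" --newtons 40

```text
t: 5.2
position: [507.7, -89.9, 92.6]
orientation: [0.696, 0.122, 0.698, -0.121]
contact_force: [0.2, -0.4, -2.3]
grip_width: 0.637
```

```bash
python3 go.py 474.4 159.0 137 -20
```

```text
t 5.2 pos [507.7 -89.9  92.6] yaw -19.79 tilt [-1.    -0.    -0.003] q [-0.08  0.64  0.33  1.97 -0.36  0.58  0.14] F [ 0.2 -0.4 -2.3] T [-0.06  0.11  0.08] g 59.2
units [-1.765  8.917 -4.63 ] turn 0.035
```

>>> jog_arm --pt "-0.5 0 0 0 0.6" --pt "-1.0 0 0 0 0.6" --pt "-1.5 0.3 -0.16 0 0.6" --pt "-1.76 1 -0.52 0 0.6" --pt "-1.76 1.9 -1 0 0.6" --pt "-1.76 2.8 -1.45 0 0.6" --pt "-1.76 3.7 -1.92 0 0.6" --pt "-1.76 4.6 -2.4 0 0.6" --pt "-1.76 5.5 -2.86 0 0.6" --pt "-1.76 6.2 -3.22 0 0.6"

```text
t: 6.2
position: [485.1, 85.6, 137.8]
orientation: [0.697, 0.121, 0.697, -0.12]
contact_force: [0.8, 0.0, -2.5]
grip_width: 0.634
```

```bash
python3 go.py 474.4 159.0 137 -20
```

```text
t 6.2 pos [485.1  85.6 137.8] yaw -19.65 tilt [-1.     0.002 -0.   ] q [-0.49  0.55  0.4   2.   -0.34  0.65 -0.21] F [ 0.8  0.  -2.5] T [-0.11  0.01 -0.01] g 59.0
units [ 0.038  2.62  -1.389] turn 0.058
```

>>> jog_arm --pt "0 0.6 -0.3 0 0.6" --pt "0 1.2 -0.63 0 0.6" --pt "0 1.8 -0.95 0 0.6" --pt "0 2.2 -1.17 0 0.6" --pt "0 2.5 -1.33 0 0.6" --pt "0 2.62 -1.39 0 0.6" --pt "0 2.62 -1.39 0 0.6" --pt "0 2.62 -1.39 0 0.6" --pt "0 2.62 -1.39 0 0.6" --pt "0 2.62 -1.39 0 0.6"

```text
t: 7.2
position: [475.2, 155.5, 136.9]
orientation: [0.697, 0.122, 0.697, -0.122]
contact_force: [0.1, -0.5, -3.1]
grip_width: 0.638
```

```bash
python3 go.py 474.4 159.0 117 -20; python3 -c "
from h import *
cv2.imwrite('pics/s3.png',np.hstack([cv2.resize(grab_frame(n)[a:a+140,b:b+133],None,fx=3,fy=3) for n,a,b in(('top',160,190),('side',160,230))]))"
```

```text
t 7.2 pos [475.2 155.5 136.9] yaw -19.86 tilt [-1. -0.  0.] q [-0.64  0.56  0.41  1.98 -0.35  0.67 -0.35] F [ 0.1 -0.5 -3.1] T [-0.05  0.04 -0.02] g 59.3
units [ 0.795  0.119 -0.079] turn 0.023
```

View pics/s3.png

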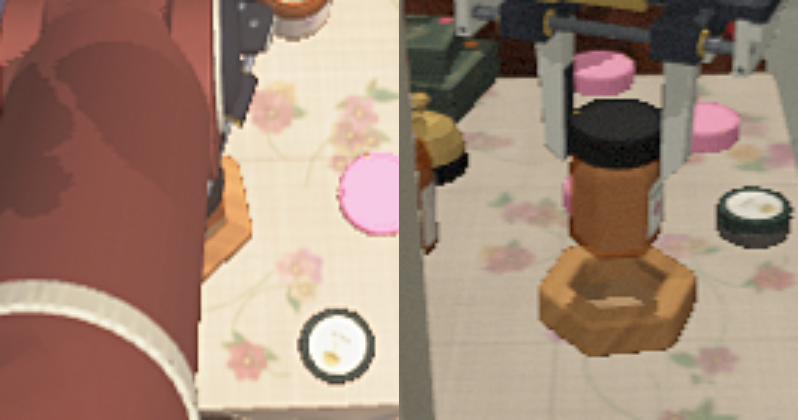

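The side view shows the jar hanging upright over the well, with the lid at crop x of about 617 and the block at about 618. I'll correct the last 3.5 mm and lower to just above the rim.

>>> jog_arm --pt "0.1 0.12 -0.08 0 0.6" --pt "0.3 0.12 -0.08 0 0.6" --pt "0.6 0.12 -0.08 0 0.6" --pt "0.85 0.12 -0.08 0 0.6" --pt "1 0.12 -0.08 0 0.6" --pt "1 0.12 -0.08 0 0.6" --pt "1 0.12 -0.08 0 0.6" --pt "1 0.12 -0.08 0 0.6" --pt "1 0.12 -0.08 0 0.6" --pt "1 0.12 -0.08 0 0.6"

```text
t: 8.3
position: [474.4, 159.8, 112.1]
orientation: [0.697, 0.122, 0.696, -0.121]
contact_force: [0.2, 0.5, -3.3]
grip_width: 0.639
```

```bash
python3 go.py 474.4 159.0 88 -20
```

```text
t 8.3 pos [474.4 159.8 112.1] yaw -19.79 tilt [-1.  0.  0.] q [-0.63  0.6   0.39  2.   -0.38  0.61 -0.33] F [ 0.2  0.5 -3.3] T [-0.06  0.07  0.07] g 59.4
units [ 0.963 -0.031  0.012] turn 0.036
```

>>> jog_arm --pt "0.1 -0.03 0.01 0 0.6" --pt "0.2 -0.03 0.01 0 0.6" --pt "0.3 -0.03 0.01 0 0.6" --pt "0.4 -0.03 0.01 0 0.6" --pt "0.5 -0.03 0.01 0 0.6" --pt "0.5 -0.03 0.01 0 0.6" --pt "0.5 -0.03 0.01 0 0.6" --pt "0.5 -0.03 0.01 0 0.6" --pt "0.5 -0.03 0.01 0 0.6" --pt "0.5 -0.03 0.01 0 0.6"

```text
t: 9.3
position: [474.3, 159.0, 99.5]
orientation: [0.697, 0.122, 0.697, -0.121]
contact_force: [0.4, 0.8, -2.6]
grip_width: 0.635
```

```bash
python3 go.py 474.4 159.0 88 -20
```

```text
t 9.3 pos [474.3 159.   99.5] yaw -19.79 tilt [-1.  0.  0.] q [-0.61  0.62  0.37  2.01 -0.4   0.58 -0.32] F [ 0.4  0.8 -2.6] T [-0.04  0.07  0.02] g 59.1
units [0.458 0.002 0.005] turn 0.035
```

The foot is about 9 mm into the well and there is no contact force. I'll continue to the floor.

>>> jog_arm --pt "0.1 0 0 0 0.6" --pt "0.2 0 0 0 0.6" --pt "0.3 0 0 0 0.6" --pt "0.36 0 0 0 0.6" --pt "0.4 0 0 0 0.6" --pt "0.42 0 0 0 0.6" --pt "0.44 0 0 0 0.6" --pt "0.46 0 0 0 0.6" --pt "0.48 0 0 0 0.6" --pt "0.48 0 0 0 0.6"

```text
t: 10.3
position: [474.4, 159.0, 88.4]
orientation: [0.697, 0.122, 0.696, -0.121]
contact_force: [-2.1, 0.5, 6.8]
grip_width: 0.635
```

```bash
python3 go.py 474.4 159.0 88 -20
```

```text
t 10.3 pos [474.4 159.   88.4] yaw -19.8 tilt [-1.     0.001  0.   ] q [-0.6   0.64  0.35  2.02 -0.41  0.55 -0.3 ] F [-2.1  0.5  6.8] T [-0.18  0.63 -0.03] g 59.1
units [ 0.017  0.001 -0.002] turn 0.033
```

The jar is on the floor: z is 88.4 against 88.6 expected, with about 10 N of push. I'll release so it settles, then check.

>>> jog_arm --pt "-0.02 0 0 0 0.15" --pt "-0.02 0 0 0 0.15" --pt "-0.02 0 0 0 0.15" --pt "-0.02 0 0 0 0.15" --pt "-0.02 0 0 0 0.15" --pt "-0.02 0 0 0 0.15" --pt "-0.02 0 0 0 0.15" --pt "-0.02 0 0 0 0.15" --pt "-0.02 0 0 0 0.15" --pt "-0.02 0 0 0 0.15"

```text
t: 11.3
position: [474.2, 159.0, 87.9]
orientation: [0.697, 0.121, 0.697, -0.122]
contact_force: [0.3, 0.7, 0.1]
grip_width: 0.849
```

```bash
python3 go.py 474.4 159.0 88 -20; python3 -c "
from fit import *
f=grab_frame('side'); a,b=(180,245); c=cv2.resize(f[a:a+130,b:b+120],None,fx=4,fy=4); d=c.copy()
for P in(circ(474.4,159,93,30),circ(474.4,159,74,30),hexa(474.4,159,28,92,np.radians(40.4))): cv2.polylines(d,[np.int32((proj('side',P)-[b,a]+.5)*4)],True,(0,255,0),1)
cv2.imwrite('pics/s4.png',cv2.resize(np.hstack([c,d]),None,fx=.83,fy=.83))"
```

```text
t 11.3 pos [474.2 159.   87.9] yaw -19.79 tilt [-1. -0. -0.] q [-0.6   0.64  0.35  2.02 -0.41  0.55 -0.31] F [0.3 0.7 0.1] T [-0.08  0.09  0.09] g 78.9
units [-0.005  0.004  0.006] turn 0.035
```

View pics/s4.png

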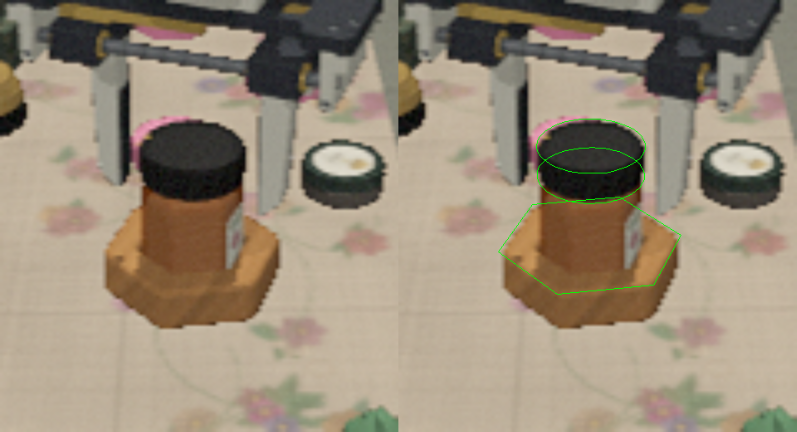

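The jar stands upright and home, and the lid rings match the model. I'll regrip the lid firmly.

>>> jog_arm --pt "0 0 0 0 0.6" --pt "0 0 0 0 0.6" --pt "0 0 0 0 0.6" --pt "0 0 0 0 0.6" --pt "0 0 0 0 0.6" --pt "0 0 0 0 0.6" --pt "0 0 0 0 0.6" --pt "0 0 0 0 0.6" --pt "0 0 0 0 0.6" --pt "0 0 0 0 0.6" --newtons 55

```text
t: 12.35
position: [474.5, 158.9, 87.9]
orientation: [0.697, 0.122, 0.696, -0.121]
contact_force: [0.8, -0.7, -0.6]
grip_width: 0.634
```

>>> jog_arm --pt "0 0 0 -0.3 0.6" --pt "0 0 0 -0.7 0.6" --pt "0 0 0 -1.1 0.6" --pt "0 0 0 -1.6 0.6" --pt "-0.01 0 0 -2.1 0.6" --pt "-0.015 0 0 -2.6 0.6" --pt "-0.02 0 0 -3.1 0.6" --pt "-0.025 0 0 -3.6 0.6" --pt "-0.03 0 0 -4 0.6" --pt "-0.03 0 0 -4 0.6"

```text
t: 13.35
position: [473.8, 159.0, 88.1]
orientation: [0.706, -0.026, 0.707, 0.026]
contact_force: [1.5, 1.8, -6.1]
grip_width: 0.633
```

```bash
python3 go.py 474.4 159.0 90 55
```

```text
t 13.35 pos [473.8 159.   88.1] yaw 4.29 tilt [-1.     0.    -0.001] q [-0.52  0.62  0.24  2.02 -0.28  0.53 -0.02] F [ 1.5  1.8 -6.1] T [ 0.22 -0.31 -0.06] g 58.9
units [-0.076 -0.     0.023] turn -8.452
```

```bash
python3 -c "
from fit import *
f=grab_frame('side'); a,b=(200,270); c=cv2.resize(f[a:a+90,b:b+75],None,fx=5,fy=5,interpolation=cv2.INTER_CUBIC)
g=grab_frame('top')[190:280,205:290]; g=cv2.resize(g,None,fx=5,fy=5)
cv2.imwrite('pics/s5.png',np.hstack([c,g]))"
```

```text
(no output)
```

View pics/s5.png

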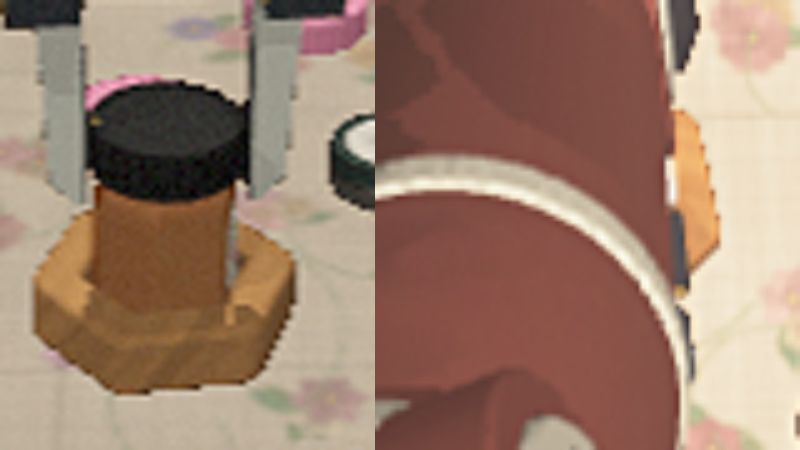

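The side view shows the lid dot at crop (95,120) and a narrower label strip at the right, at crop (227–238, 240). The jar has therefore turned a little to its stop. I'll quantify both.

```bash
python3 -c "
from fit import *
c=np.array([474.0,159.0])
for z in (93,94):
    v=onplane('side',[[289,224]],z)[0][:2]-c; print('dot',z,np.hypot(*v),np.degrees(np.arctan2(v[1],v[0])))
for a in (0,4,8,12,16): print('dot at',a,proj('side',[c[0]+27*np.cos(np.radians(a)),c[1]+27*np.sin(np.radians(a)),93.5])[0])
for y in (36,40,44,48,52,56,60,64): print(y,np.sort(proj('side',hexa(*c,50,52,np.radians(y)))[:,0]).round(1))
"; python3 go.py 474.4 159.0 90 55
```

```text
dot 93 25.26169479049217 6.788050242161811
dot 94 25.470231335795738 10.642553402804825
dot at 0 [287.99668033 222.94125049]
dot at 4 [288.00439096 223.45598224]
dot at 8 [288.08395557 223.970692  ]
dot at 12 [288.23541959 224.4828546 ]
dot at 16 [288.45846996 224.98992709]
36 [286.7 293.4 295.9 308.9 312.3 318.5]
40 [286.8 292.5 297.  307.9 313.1 318.3]
44 [287.  291.7 298.1 306.8 314.  318. ]
48 [287.3 290.9 299.2 305.8 314.7 317.7]
52 [287.6 290.2 300.3 304.7 315.5 317.3]
56 [288.  289.6 301.4 303.6 316.1 316.8]
60 [288.5 289.  302.6 302.6 316.2 316.7]
64 [288.4 289.1 301.5 303.8 315.6 317.2]
t 13.45 pos [473.8 159.   88.1] yaw 4.25 tilt [-1.    -0.    -0.001] q [-0.53  0.62  0.24  2.02 -0.28  0.53 -0.02] F [ 1.9  1.8 -6.6] T [ 0.26 -0.25 -0.07] g 58.8
units [-0.074 -0.001  0.022] turn -8.458
```

The jar has turned about 8° to its stop in the well, and the lid is about 19° relative to the jar. I'll continue the twist.

>>> jog_arm --pt "0 0 0 -0.4 0.6" --pt "0 0 0 -0.9 0.6" --pt "-0.005 0 0 -1.4 0.6" --pt "-0.01 0 0 -1.9 0.6" --pt "-0.015 0 0 -2.4 0.6" --pt "-0.02 0 0 -2.9 0.6" --pt "-0.025 0 0 -3.4 0.6" --pt "-0.03 0 0 -3.8 0.6" --pt "-0.03 0 0 -4 0.6" --pt "-0.03 0 0 -4 0.6"

```text
t: 14.45
position: [474.0, 158.6, 89.5]
orientation: [0.686, -0.173, 0.686, 0.172]
contact_force: [-0.1, 0.2, -3.1]
grip_width: 0.635
```

```bash
python3 go.py 474.4 159.0 90 55
```

```text
t 14.45 pos [474.  158.6  89.5] yaw 28.25 tilt [-1.    -0.    -0.001] q [-0.45  0.61  0.12  2.02 -0.14  0.52  0.27] F [-0.1  0.2 -3.1] T [-0.01 -0.03 -0.13] g 59.1
units [-0.022  0.007  0.02 ] turn -4.458
```

>>> jog_arm --pt "0 0 0 -0.4 0.6" --pt "0 0 0 -0.8 0.6" --pt "-0.005 0 0 -1.2 0.6" --pt "-0.01 0 0 -1.6 0.6" --pt "-0.01 0 0 -2.0 0.6" --pt "-0.01 0 0 -2.4 0.6" --pt "-0.01 0 0 -2.8 0.6" --pt "-0.01 0 0 -3.2 0.6" --pt "-0.01 0 0 -3.5 0.6" --pt "-0.01 0 0 -3.5 0.6"

```text
t: 15.45
position: [474.6, 159.2, 90.6]
orientation: [0.643, -0.295, 0.642, 0.296]
contact_force: [-1.8, -1.6, 8.3]
grip_width: 0.635
```

```bash
python3 go.py 474.4 159.0 90 55;  python3 -c "
from fit import *
f=grab_frame('side'); a,b=(200,270); c=cv2.resize(f[a:a+90,b:b+75],None,fx=6,fy=6,interpolation=cv2.INTER_CUBIC)
cv2.imwrite('pics/s6.png',c)"
```

```text
t 15.45 pos [474.6 159.2  90.6] yaw 49.41 tilt [-1.    -0.     0.001] q [-0.38  0.61  0.02  2.01 -0.02  0.52  0.51] F [-1.8 -1.6  8.3] T [-0.23  0.42 -0.03] g 59.0
units [ 0.022  0.001 -0.013] turn -0.932
```

View pics/s6.png

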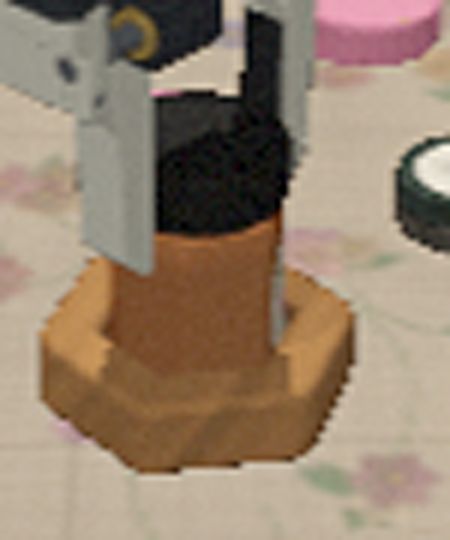

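The label's left edge is at about x=315.3, so the jar yaw is about 50° and it is held at its stop. The lid is about 60–66° relative to the jar. I'll turn 8° more for margin, then lift gently.

>>> jog_arm --pt "0 0 0 -0.3 0.6" --pt "-0.02 0 0 -0.6 0.6" --pt "-0.02 0 0 -0.9 0.6" --pt "-0.02 0 0 -1.2 0.6" --pt "-0.02 0 0 -1.35 0.6" --pt "-0.02 0 0 -1.35 0.6" --pt "-0.02 0 0 -1.35 0.6" --pt "-0.02 0 0 -1.35 0.6" --pt "-0.06 0 0 -1.35 0.6" --pt "-0.1 0 0 -1.35 0.6"

```text
t: 16.5
position: [474.1, 159.0, 91.8]
orientation: [0.62, -0.34, 0.62, 0.34]
contact_force: [-0.5, -0.2, -1.3]
grip_width: 0.635
```

```bash
python3 go.py 474.4 159.0 100 57
```

```text
t 16.5 pos [474.1 159.   91.8] yaw 57.41 tilt [-1.  0. -0.] q [-0.35  0.61 -0.02  2.01  0.03  0.52  0.61] F [-0.5 -0.2 -1.3] T [-0.1   0.06  0.01] g 59.1
units [-0.326 -0.012  0.006] turn 0.069
```

>>> jog_arm --pt "-0.05 0 0 0 0.6" --pt "-0.1 0 0 0 0.6" --pt "-0.15 0 0 0 0.6" --pt "-0.2 0 0 0 0.6" --pt "-0.25 0 0 0 0.6" --pt "-0.25 0 0 0 0.6" --pt "-0.25 0 0 0 0.6" --pt "-0.25 0 0 0 0.6" --pt "-0.25 0 0 0 0.6" --pt "-0.25 0 0 0 0.6"

```text
t: 17.5
position: [474.2, 159.0, 98.3]
orientation: [0.62, -0.339, 0.621, 0.339]
contact_force: [-0.1, -0.1, -1.2]
grip_width: 0.634
```

```bash
python3 go.py 474.4 159.0 122 57
```

```text
t 17.5 pos [474.2 159.   98.3] yaw 57.32 tilt [-1.  0. -0.] q [-0.35  0.6  -0.02  2.01  0.02  0.54  0.61] F [-0.1 -0.1 -1.2] T [-0.01  0.05 -0.  ] g 59.0
units [-0.947 -0.007  0.004] turn 0.053
```

The force shows the lid's weight only, so the jar isn't coming up with it. I'll lift to the final height.

>>> jog_arm --pt "-0.12 0 0 0 0.6" --pt "-0.24 0 0 0 0.6" --pt "-0.36 0 0 0 0.6" --pt "-0.48 0 0 0 0.6" --pt "-0.6 0 0 0 0.6" --pt "-0.72 0 0 0 0.6" --pt "-0.84 0 0 0 0.6" --pt "-0.95 0 0 0 0.6" --pt "-0.95 0 0 0 0.6" --pt "-0.95 0 0 0 0.6"

```text
t: 18.5
position: [474.2, 159.0, 122.1]
orientation: [0.62, -0.339, 0.62, 0.339]
contact_force: [-0.7, 0.3, -1.0]
grip_width: 0.632
```

>>> jog_arm --pt "0 0 0 0 0.6" --pt "0 0 0 0 0.6" --pt "0 0 0 0 0.6" --pt "0 0 0 0 0.6" --pt "0 0 0 0 0.6" --pt "0 0 0 0 0.6" --pt "0 0 0 0 0.6" --pt "0 0 0 0 0.6" --pt "0 0 0 0 0.6" --pt "0 0 0 0 0.6"

```text
t: 19.5
position: [474.2, 159.0, 122.1]
orientation: [0.62, -0.339, 0.621, 0.339]
contact_force: [-0.1, 0.5, -1.0]
grip_width: 0.636
```

```bash
python3 go.py 474.4 159.0 122 57;  python3 -c "
from fit import *
f=grab_frame('side'); a,b=(180,245); c=cv2.resize(f[a:a+120,b:b+120],None,fx=4,fy=4,interpolation=cv2.INTER_CUBIC); d=c.copy()
for P in(circ(474.4,159,88,21),circ(474.4,159,127,30),circ(474.4,159,108,30)): cv2.polylines(d,[np.int32((proj('side',P)-[b,a]+.5)*4)],True,(0,255,0),1)
cv2.imwrite('pics/s7.png',cv2.resize(np.hstack([c,d]),None,fx=.83,fy=.83))"
```

```text
t 19.5 pos [474.2 159.  122.1] yaw 57.31 tilt [-1.  0. -0.] q [-0.35  0.56 -0.02  1.99  0.02  0.6   0.61] F [-0.1  0.5 -1. ] T [-0.06 -0.   -0.01] g 59.1
units [ 0.005 -0.005  0.005] turn 0.052
```

View pics/s7.png

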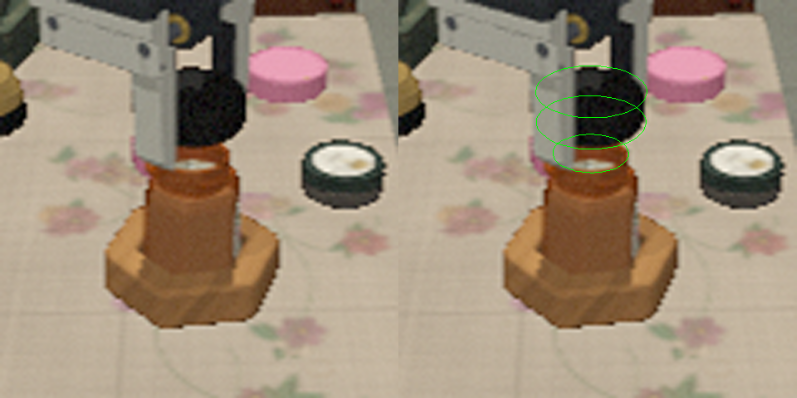

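The lid is held level above the open mouth, with its rings matching the model around crop (592,105). The jar's rim matches the home position at about (590,153). Handing in.

```bash
python3 -c "
from rig import *
print(close_job())"
```

```text
the job is handed in; nothing more can be done
None
```

The candle is open, and I handed the job in at about 19.6 s of the 48 s allowed; it reports no verdict. The gripper holds the lid level and centred about 2 cm above the mouth, and the jar is still home in the block.

- **Seating:** I carried the jar by its closed lid and lowered it into the well. It met the floor at 88.4 mm tool height, against 88.6 mm expected. After I released it, it stood upright and matched the model in the side view.
- **Twist:** I turned the tool 77° anticlockwise in all. The jar turned about 8–10° until the well stopped it, so I estimate the lid ended about 68–74° from the jar's x axis, well short of 95°. I worked that angle out from the tool's turn and the jar's label, because the fingers hid the brass dot at the end.
- **Last checks:** The tool was still at z = 122.1 mm, level, with the jaws 59 mm apart on the lid. The remaining load of about 1 N matches the lid alone, and the side view shows the rim at its home height.
- **Disagreements:** The side camera placed the block about 4 mm off in y and 6° off in yaw from the top camera. I used the top camera, and the jar went in without resistance.
- **Bystanders:** I never touched any, but I took no final top view of them.

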